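# Push a setting board past the post into its drying bay

## Robot

A 6-joint arm with a two-finger parallel gripper is mounted at the origin on the work surface. World frame = base frame: x ahead of the robot, y to its left, z up, the work surface at z = 0. Lengths are in m, angles in degrees, forces in N, time in s.
With the tool pointing down it reaches from about 0.25 to 0.725 m from the base axis. Payload 4 kg.
Tool frame: the origin (TCP) lies at the very end of the fingers, on their centre line; the grasp point (between the pads) lies 19 mm behind it; z points along the fingers, y is the direction in which the jaws open and shut (so a half turn about z gives the same grasp; the last joint's range is limited). The gripper opens to 85 mm and grips with 20 to 120 N. Pads are 22 mm wide; open, the fingers measure 114 mm over their backs; the gripper's body (76 mm by 85 mm) begins 54 mm behind the grasp point. The pads swing forward as they close: fully open they stand 13 mm farther back than shut.
Start: joints at [0, 13.785, 0.286, 76.501, 0, 90], TCP at [0.5, -0, 0.231] pointing down, gripper open.
Joint ranges: [-155.79, 155.79], [-60.16, 107.12], [-62.33, 73.08], [-114, 123.19], [-81.49, 82.49], [-180, 180]. Speed limits (degrees/s): [159.86, 159.86, 180, 180, 180, 180].

## Interface

Orientations are given as a 3x3 rotation matrix whose columns are the frame's x, y, z axes.
In Python, from bench import telemetry, eyes, job gives the robot as it stands.
- The arm moves only by the tool jog_arm, never from a script. Its argument "targets" is a list of rows, each a list of 7 numbers: the shift along the tool's x, y, z in m, then the turn, a rotation vector about the tool's x, y, z in degrees, then the opening in per cent of the stroke, from 0 (shut) to 100 (fully open). In form: [[dx, dy, dz, ax, ay, az, grip], ...]. A call has exactly 10 rows; each row is the pose to reach, as a shift and turn from the pose commanded when the call began, along the tool's axes at that moment; what a row does not reach only later rows make up. A row lasts 1/12 s, in which the tool goes at most 41.7 mm and 7.16 degrees, less where a joint would pass 70% of its speed; a pose out of reach is approached as far as the arm can. A call with a gripper value outside its range is refused whole. The fingers move at their own pace and stop on an object; "grip_force" is the grip in N (left out, the last holds). Time passes only in rows, so rows that repeat a pose let the fingers close, or fill a call up. It gives the time, the measured TCP pose, the force and the opening at its end, in the units of the state.
- telemetry.observe(): the state, without advancing time (a new reading comes with each control period).
- eyes.camera(name): name is "scene" or "side" or "wrist"; returns (picture, depth): 480x640x3 uint8, blue, green, red; 480x640 float32, m along the optical axis (not along the pixel's ray), 0 where there is no reading.
- eyes.camera_params(name): a dict with "K" (3x3 intrinsics, pixels), "extrinsics" (4x4, takes a point from world to camera coordinates). Camera axes: x right, y down, z forward; pixel columns grow to the right and rows downward; lengths in m; the calibration is good to about 2 mm. A picture is of the moment at which its call begins: read the wrist's pose just before it. camera_params takes no time and is no camera call; for the wrist camera it gives the pose at the moment of the call.
- job.close_job(): hands the job in, once; it reports no verdict.
The state is a dict: "t": time; "qpos": joint angles; "dq": joint speeds; "joint_torque": joint torques, N m; "ee_pos": TCP position; "ee_rot": TCP orientation; "wrist_force": force on the tool from outside, world axes, zero at the start; "moment": the same for the moment, N m; "finger_gap": finger opening in m.
Only numpy, scipy, OpenCV 4.12 (cv2) and the standard library are available. Lean on these libraries where they do the work, as an engineer would, in place of code of your own. Each camera call takes 0.05 s, during which the arm holds its last target. There are 200 camera calls.

## Task

Push the long insect setting board into the three-sided drying bay, sliding it flat on the bench with the outside of the fingers, without picking it up: angle its left end in behind the steel post first, then push its right end in, until the board lies flat against the bay's back wall along its whole length, between the two side walls. Leave the other things on the bench where they are.

Things in the scene. Friction and masses are not known exactly. Their poses are not given: they have to be found in the camera images.
- board: The insect setting board, the long piece to be pushed: a loose wooden strip with a flat cork top, 250 mm long (along its own y), 36 mm wide (along its own x), 25 mm tall, about 0.2 kg, lying flat on the bench. Origin: centre of its underside. Its +y end is the left end as seen from the robot. It slides on the bench with ordinary dry friction (hidden, varies).
- board_left (a point): Centre of the board's left end face (own y = +125 mm), 12.5 mm above the bench when flat.
- board_right (a point): Centre of the board's right end face (own y = -125 mm), 12.5 mm above the bench when flat.
- bay: The drying bay: a fixed, three-sided wooden surround standing on the bench, with no floor and no top, open on the side towards the robot. Origin: on the bench, in the middle of the back wall's near face. Its x points away from the robot into the back wall, its y along the back wall to the left. Walls 12 mm thick, 40 mm tall. The left and right walls run 60 mm from the back wall towards the robot; their inner faces are at y = +142.5 and -142.5 mm (285 mm apart).
- post: A fixed upright steel post (bare lamp socket), 18 mm diameter, 50 mm tall, standing on the bench in front of the bay's mouth: 82 mm from the near face of the back wall, and 77 to 95 mm to the right of the left wall's inner face. The opening between post and right wall is shorter than the board. Origin: the centre of its foot. Its axes are parallel to the bay's.
- jar: Bystander: small round glass jar with a brass lid, 48 mm across, 55 mm tall, standing just beyond the bay's right wall. Origin: centre of its underside. To be left alone.
- bottle: Bystander: amber glass bottle, 42 mm across, 80 mm tall, standing to the left of the post. Origin: centre of its underside. To be left alone.
- dish: Bystander: flat clear dish, 84 mm across, 15 mm high, left of the bay. Origin: centre of its underside. To be left alone.
- tub: Bystander: open white plastic tub, 80 x 100 x 50 mm, at the far left. Origin: centre of its underside. To be left alone.
- brush: Bystander: small brush, 170 mm long, lying at the right. Origin: centre of its underside. To be left alone.
- forceps: Bystander: steel forceps, 135 mm long and 6 mm thick, lying in front of the bottle, left of the board. Origin: centre of its underside. To be left alone.
Not all that is in view belongs to the job. Several things look just like the post: the one meant starts farthest to the robot's right.

How it is judged (in metres and radians):
On the way:
1. the board's left end is behind the post (between it and the back wall, past the post's centre to the left) while its right end is still outside the bay (y of board_left in the frame of post above 0 m and x of board_left in the frame of post above 0.009 m and x of board_right in the frame of bay below -0.05 m), for 0.1 s.
At the end, for the whole second after the job is handed in: The board rests flat on the bench inside the bay, between the side walls, its far face within 8 mm of the back wall at its middle and parallel to it within 0.05 rad (6 mm at the ends), at rest (x of board in the frame of bay between -0.026 and -0.012 m and y of board in the frame of bay between -0.022 and 0.022 m and angle between the y axis of board and the y axis of bay, either way round below 0.05 rad and angle between board's own z axis and vertical below 0.05 rad and height (world z) of board below 0.005 m and linear speed of board below 0.01 m/s); the robot touches nothing.
It fails at once if the board is lifted (12 mm) or tipped (0.15 rad) off the bench (height (world z) of board above 0.012 m or angle between board's own z axis and vertical above 0.15 rad).
It fails at once if a bystander is moved by more than 20 mm (distance of any of jar, bottle, dish, tub, brush, forceps from where it was at the start of the episode above 0.02 m).
It also fails if it takes over 72 s, if anything falls off the work surface, if the arm or the gripper's body presses on something with over 40 N, if the wrist force passes 120 N, or if a joint passes its speed limit or range.

## Working session

There is one attempt and no reset: what is moved stays moved. The work goes in short steps, Python scripts to look and compute and a tool call to move; the robot and the scene stay as the last step left them, time stands still between calls to the robot, and variables do not carry over. Pictures are saved under pics/ and viewed, about 8 in all and at most 12, crops included, and the job is handed in when it is done.

Besides the shell and the picture viewer there is one more tool, called after "Call:" in YAML: its name, and indented under it one key for each argument. jog_arm: Moves the arm, as the interface text tells. Its arguments: {"type":"object","properties":{"targets":{"type":"array","items":{"type":"array","items":{"type":"number"}}},"grip_force":{"type":"number"}},"required":["targets"]}

```bash
mkdir -p pics; ls; python3 - <<'E'
from bench import telemetry, eyes, job
import cv2, numpy as np
s=telemetry.observe(); print(s['t'],s['ee_pos'],s['ee_rot'])
a,d=eyes.camera("scene"); b,d2=eyes.camera("side")
cv2.imwrite("pics/scene.png",a); cv2.imwrite("pics/side.png",b)
np.savez("s0.npz",a=a,d=d,b=b,d2=d2)
for n in("scene","side"):
    p=eyes.camera_params(n); print(n,np.round(p["K"],1).tolist(),np.round(p["extrinsics"],3).tolist())
E
```

```text
pics
0.0 [ 4.99353952e-01 -2.15895123e-05  2.30419520e-01] [[ 4.36234850e-05  9.99997764e-01 -2.11404761e-03]
 [ 9.99999999e-01 -4.36745457e-05 -2.41068995e-05]
 [-2.41991757e-05 -2.11404655e-03 -9.99997765e-01]]
scene [[537.4, 0.0, 315.2], [0.0, 537.4, 238.6], [0.0, 0.0, 1.0]] [[0.307, 0.952, -0.017, -0.163], [0.627, -0.216, -0.748, -0.313], [-0.716, 0.219, -0.663, 1.668], [0.0, 0.0, 0.0, 1.0]]
side [[460.6, 0.0, 319.5], [0.0, 460.6, 238.9], [0.0, 0.0, 1.0]] [[-0.974, -0.226, -0.008, 0.527], [-0.145, 0.652, -0.744, 0.125], [0.174, -0.723, -0.668, 0.935], [0.0, 0.0, 0.0, 1.0]]
```

View pics/scene.png

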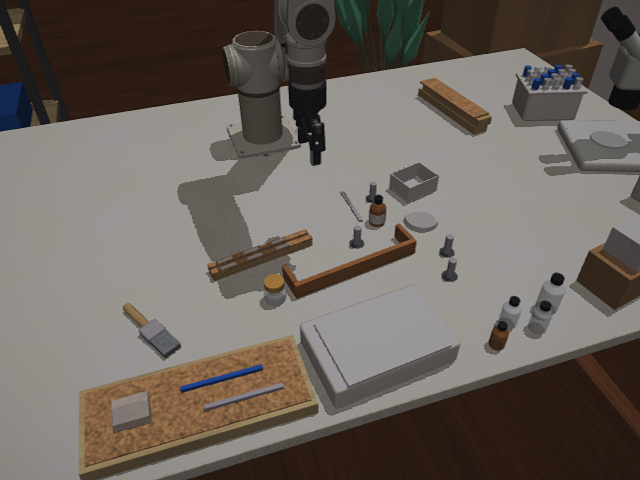

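View pics/side.png

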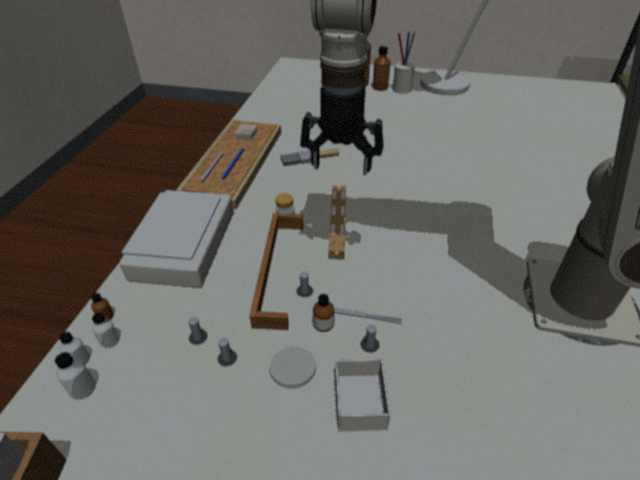

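The views show four lookalike posts, at scene pixels (357,237), (373,190), (448,245) and (452,268). In the scene view the robot's right is image left, so (357,237) is the one meant, and it stands at the bay mouth. The board candidates are (262,253), lying beside the bay, and a lookalike at (455,103), far left. The one by the bay fits the description. Next I make a top-down map from depth as the close check.

```bash
cat > h.py <<'E'
import numpy as np, cv2
from bench import telemetry, eyes
X0,X1,Y0,Y1=0.28,0.80,-0.32,0.33; S=1000
def cloud(n,img,d):
    p=eyes.camera_params(n); K=np.array(p["K"]);E=np.array(p["extrinsics"])
    v,u=np.nonzero(d>0); z=d[v,u]
    c=np.stack([(u-K[0,2])*z/K[0,0],(v-K[1,2])*z/K[1,1],z],1)
    return (c-E[:3,3])@E[:3,:3], img[v,u]
def ortho(P,C,up=True):
    """top view: rows down = -x (far at top), cols right = -y"""
    m=(P[:,0]>X0)&(P[:,0]<X1)&(P[:,1]>Y0)&(P[:,1]<Y1)&(P[:,2]<0.1)
    P,C=P[m],C[m]; o=np.argsort(P[:,2]); P,C=P[o],C[o]
    im=np.zeros((int((X1-X0)*S),int((Y1-Y0)*S),3),np.uint8)
    r=((X1-P[:,0])*S).astype(int).clip(0,im.shape[0]-2); c=((Y1-P[:,1])*S).astype(int).clip(0,im.shape[1]-2)
    for dr in(0,1):
        for dc in(0,1): im[r+dr,c+dc]=C
    return im
E
python3 - <<'E'
from h import *
f=np.load("s0.npz")
P1,C1=cloud("scene",f['a'],f['d']);P2,C2=cloud("side",f['b'],f['d2'])
for n,P in(("scene",P1),("side",P2)):
    m=(abs(P[:,0]-.5)<.3)&(abs(P[:,1])<.3)&(abs(P[:,2])<.01); print(n,"bench z",np.median(P[m,2]))
im=ortho(np.r_[P1,P2],np.r_[C1,C2])
cv2.imwrite("pics/ortho.png",im)
for n,P,C in(("scene",P1,C1),("side",P2,C2)):
    hsv=cv2.cvtColor(C[None],cv2.COLOR_BGR2HSV)[0].astype(int)
    wood=(hsv[:,0]<25)&(hsv[:,1]>90)
    for lo,hi,t in((.018,.03,'board top'),(.034,.044,'bay top')):
        m=wood&(P[:,2]>lo)&(P[:,2]<hi)&(P[:,0]>.35)&(P[:,0]<.8)&(abs(P[:,1])<.3)
        Q=P[m][:,:2]; 
        g=np.zeros((520,650),np.uint8); g[((X1-Q[:,0])*S).astype(int).clip(0,519),((Y1-Q[:,1])*S).astype(int).clip(0,649)]=255
        g=cv2.morphologyEx(g,cv2.MORPH_CLOSE,np.ones((7,7)))
        for c in cv2.findContours(g,cv2.RETR_EXTERNAL,cv2.CHAIN_APPROX_NONE)[0]:
            if cv2.contourArea(c)>400:
                q=np.c_[X1-c[:,0,1]/S,Y1-c[:,0,0]/S].astype(np.float32); r=cv2.minAreaRect(q*1000); print(n,t,[np.round(x,1) for x in r])
    m=(P[:,2]>.044)&(P[:,2]<.056)&(P[:,0]>.35)&(P[:,0]<.8)&(P[:,1]<.2)&(P[:,1]>-.3)
    Q=P[m]; g=np.zeros((520,650),np.uint8); g[((X1-Q[:,0])*S).astype(int).clip(0,519),((Y1-Q[:,1])*S).astype(int).clip(0,649)]=255
    g=cv2.dilate(g,np.ones((5,5)))
    k,l,st,ce=cv2.connectedComponentsWithStats(g)
    for i in range(1,k): print(n,'z~50',round(X1-ce[i][1]/S,4),round(Y1-ce[i][0]/S,4),st[i][2:])
E
```

```text
scene bench z 0.0022639574624815093
side bench z 0.0010448334688281558
scene board top [array([ 529.3, -129.9]), array([ 42.3, 249.5]), np.float64(10.5)]
scene board top [array([653.6,  59.8]), array([ 28.8, 305.5]), np.float64(4.4)]
scene bay top [array([620.7,  57.1]), array([ 76.5, 308.1]), np.float64(8.7)]
scene z~50 0.7963 -0.1141 [ 7  9 57]
scene z~50 0.786 -0.093 [ 5  5 25]
scene z~50 0.782 -0.05 [ 5  5 25]
scene z~50 0.772 0.054 [ 5  5 25]
scene z~50 0.6633 -0.1323 [  47   49 1314]
scene z~50 0.6755 -0.0865 [ 8  6 42]
scene z~50 0.6725 -0.0705 [ 6  8 42]
scene z~50 0.672 -0.06 [ 5  5 25]
scene z~50 0.6675 -0.0225 [10  8 50]
scene z~50 0.67 -0.035 [ 5  5 25]
scene z~50 0.67 -0.091 [ 5  5 25]
scene z~50 0.6655 -0.0815 [10 10 62]
scene z~50 0.6642 -0.0457 [11  9 63]
scene z~50 0.657 0.043 [ 5  5 25]
scene z~50 0.657 0.036 [ 5  5 25]
scene z~50 0.657 -0.004 [ 7  7 41]
scene z~50 0.658 -0.015 [ 5  5 25]
scene z~50 0.656 0.016 [ 5  5 25]
scene z~50 0.655 -0.0895 [ 8  5 40]
scene z~50 0.6507 0.0629 [12 12 82]
scene z~50 0.654 0.01 [ 5  5 25]
scene z~50 0.651 0.051 [ 5  5 25]
scene z
[... 856 characters left out ...]
4032 0.1963 [ 13  22 209]
side board top [array([511.5, -44.2]), array([32.8, 75.6]), np.float64(7.5)]
side board top [array([ 525. , -120.5]), array([34., 73.]), np.float64(0.0)]
side board top [array([ 541.3, -207.7]), array([30.3, 88.2]), np.float64(10.7)]
side bay top [array([616.6,  56.2]), array([ 69.8, 310.3]), np.float64(9.1)]
side z~50 0.7763 0.0372 [ 264   41 2153]
side z~50 0.797 -0.047 [ 5  5 25]
side z~50 0.6603 -0.1312 [  47   47 1499]
side z~50 0.655 0.018 [ 5  5 25]
side z~50 0.651 -0.085 [ 5  5 25]
side z~50 0.64 0.097 [ 5  5 25]
side z~50 0.619 -0.093 [ 5  5 25]
side z~50 0.5514 0.0966 [ 25  21 396]
side z~50 0.4916 0.1789 [ 43  45 918]
side z~50 0.3995 0.1958 [ 15  21 252]
```

View pics/ortho.png

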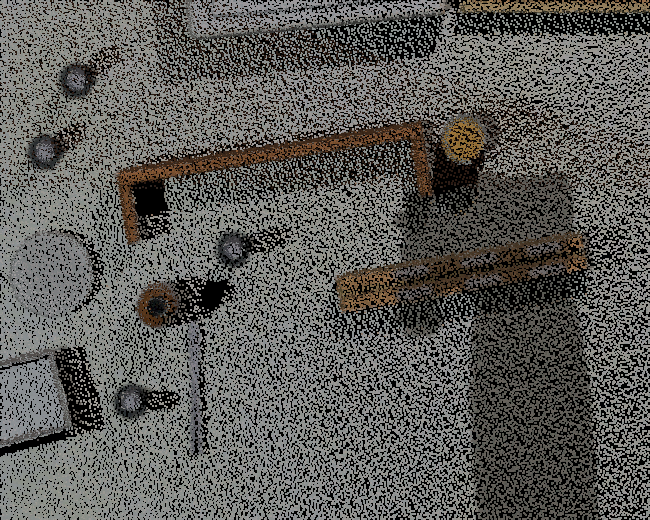

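The top-down map agrees with the description. The post meant is at map pixel (232,248), about x=.553, y=.097. The bay is at (280,170), turned about 9°. The board is at (460,272), about (.527,-.130), turned about 10°. I go behind the board and look from close up.

Call:
jog_arm:
  targets:
    - [-0.14, -0.025, 0.02, 0, 0, -70, 60]
    - [-0.14, -0.025, 0.02, 0, 0, -70, 60]
    - [-0.14, -0.025, 0.02, 0, 0, -70, 60]
    - [-0.14, -0.025, 0.02, 0, 0, -70, 60]
    - [-0.14, -0.025, 0.02, 0, 0, -70, 60]
    - [-0.14, -0.025, 0.02, 0, 0, -70, 60]
    - [-0.14, -0.025, 0.02, 0, 0, -70, 60]
    - [-0.14, -0.025, 0.02, 0, 0, -70, 60]
    - [-0.14, -0.025, 0.02, 0, 0, -70, 60]
    - [-0.14, -0.025, 0.02, 0, 0, -70, 60]

```text
t: 0.93
ee_pos: [0.4746, -0.14, 0.2107]
ee_rot: [[-0.934, 0.357, -0.001], [0.357, 0.934, 0.0], [0.001, -0.0, -1.0]]
wrist_force: [-0.3, -0.3, 0.5]
finger_gap: 0.051
```

```bash
python3 - <<'E'
from h import *
s=telemetry.observe(); print(s['t'],np.round(s['ee_pos'],4),np.round(s['ee_rot'],3).tolist(),np.round(s['qpos'],1),s['finger_gap'])
E0=np.array(eyes.camera_params("wrist")["extrinsics"]); R=E0[:3,:3]; print("cam pos",-R.T@E0[:3,3])
a,d=eyes.camera("wrist"); cv2.imwrite("pics/w1.png",a); np.savez("w1.npz",a=a,d=d)
E
```

```text
0.9333 [ 0.4746 -0.14    0.2107] [[-0.934, 0.357, -0.001], [0.357, 0.934, 0.0], [0.001, -0.0, -1.0]] [-16.4  13.8  -2.8  73.5   0.    4.5] 0.05096120515009168
cam pos [ 0.41044045 -0.11566669  0.35381284]
```

View pics/w1.png

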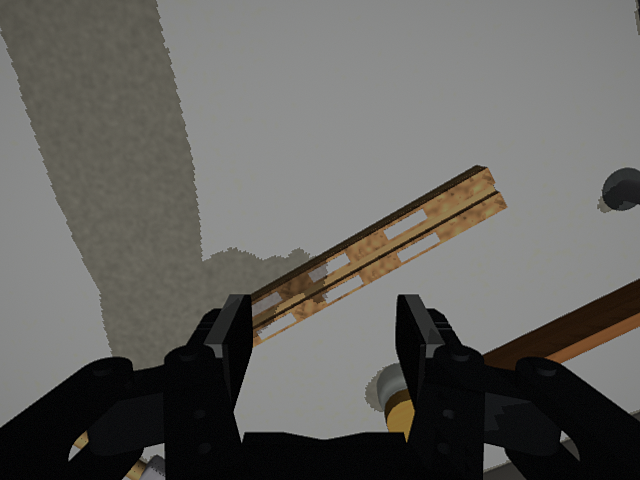

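The wrist view shows the board's left end at (487,166)–(507,205), the post at (625,190) and the jar at (395,395). I measure these from the depth.

```bash
python3 - <<'E'
from h import *
f=np.load("w1.npz");a,d=f['a'],f['d']
p=eyes.camera_params("wrist");K=np.array(p["K"]);E=np.array(p["extrinsics"]);R=E[:3,:3];o=-R.T@E[:3,3]
def ray(u,v,z):
    r=R.T@np.linalg.inv(K)@[u,v,1]; return np.round((o+r*(z-o[2])/r[2])[:2],4)
for n,u,v,z in(("nearL top",487,166,.025),("farL top",507,205,.025),("nearL groundedge",480,166,0),("far face pt",252,344,.025),("bay front tip? ",640,280,.04),("jar",395,395,.055)): print(n,ray(u,v,z))
P,C=cloud("wrist",a,d); hsv=cv2.cvtColor(C[None],cv2.COLOR_BGR2HSV)[0].astype(int)
print("bench",np.median(P[(abs(P[:,2])<.01),2]))
for nm,lo,hi,b in(("board",.019,.03,(.4,.62,-.3,.03)),("post",.045,.056,(.5,.6,.05,.15)),("bay",.035,.045,(.55,.72,-.12,.25))):
    m=(P[:,2]>lo)&(P[:,2]<hi)&(P[:,0]>b[0])&(P[:,0]<b[1])&(P[:,1]>b[2])&(P[:,1]<b[3])
    if nm!="post": m&=(hsv[:,1]>80)
    Q=(P[m,:2]*1000).astype(np.float32); print(nm,len(Q))
    if len(Q)>5: r=cv2.minAreaRect(Q); print(np.round(cv2.boxPoints(r)/1000,4).tolist(), np.round(Q.mean(0),1), np.median(P[m,2]))
E
```

```text
nearL top [ 0.4864 -0.012 ]
farL top [ 0.5212 -0.0051]
nearL groundedge [ 0.4901 -0.0094]
far face pt [ 0.5623 -0.2392]
bay front tip?  [0.611  0.0725]
jar [ 0.6314 -0.138 ]
bench 0.00031124709183757504
board 7833
[[0.486299991607666, -0.012000000104308128], [0.5292999744415283, -0.24719999730587006], [0.5659999847412109, -0.24040000140666962], [0.5230000019073486, -0.0052999998442828655]] [ 521.3 -105.7] 0.025067262496774653
post 0
bay 1619
[[0.6367999911308289, 0.07050000131130219], [0.6543999910354614, -0.041600000113248825], [0.6682000160217285, -0.039500001817941666], [0.650600016117096, 0.07270000129938126]] [648.7  29.1] 0.03966964495446215
```

Call:
jog_arm:
  targets:
    - [0, 0, 0.04, 0, 0, -7, 60]
    - [0, 0, 0.08, 0, 0, -14, 60]
    - [0, 0, 0.12, 0, 0, -21, 60]
    - [0, 0, 0.15, 0, 0, -28, 60]
    - [0, 0, 0.17, 0, 0, -31, 60]
    - [0, 0, 0.185, 0, 0, -31, 60]
    - [0, 0, 0.195, 0, 0, -31, 60]
    - [0, 0, 0.203, 0, 0, -31, 60]
    - [0, 0, 0.205, 0, 0, -31, 60]
    - [0, 0, 0.205, 0, 0, -31, 60]

```text
t: 1.82
ee_pos: [0.475, -0.14, 0.0062]
ee_rot: [[-0.986, -0.168, -0.0], [-0.168, 0.986, 0.0], [0.0, 0.0, -1.0]]
wrist_force: [0.3, 0.0, 0.4]
finger_gap: 0.0509
```

Call:
jog_arm:
  targets:
    - [-0.008, 0, 0, 0, 0, 0, 60]
    - [-0.015, 0, 0, 0, 0, 0, 60]
    - [-0.021, 0, 0, 0, 0, 0, 60]
    - [-0.026, 0, 0, 0, 0, 1, 60]
    - [-0.031, 0, 0, 0, 0, 4, 60]
    - [-0.037, 0, 0, 0, 0, 7, 60]
    - [-0.043, 0, 0, 0, 0, 10, 60]
    - [-0.049, 0, 0, 0, 0, 13, 60]
    - [-0.054, 0, 0, 0, 0, 16, 60]
    - [-0.059, 0, 0, 0, 0, 19, 60]

```text
t: 2.65
ee_pos: [0.5333, -0.1297, 0.0065]
ee_rot: [[-0.986, 0.164, -0.001], [0.164, 0.986, 0.0], [0.001, 0.0, -1.0]]
wrist_force: [-2.0, 0.6, 1.9]
finger_gap: 0.0511
```

```bash
cat >> h.py <<'E'
O=np.array([.640,.060]); XB=np.array([.988,.155]); YB=np.array([-.155,.988])
def bay(p): p=np.asarray(p)[:2]-O; return np.round([p@XB*1000,p@YB*1000],1)
def board(cams=("scene",),save=None):
    s=telemetry.observe(); print("t",round(s['t'],2),"tcp",np.round(s['ee_pos'],4),"bay",bay(s['ee_pos']),"tool y ang",round(np.degrees(np.arctan2(-s['ee_rot'][0][1],s['ee_rot'][1][1])),1))
    for n in cams:
        a,d=eyes.camera(n)
        if save: cv2.imwrite(save,a)
        P,C=cloud(n,a,d); hsv=cv2.cvtColor(C[None],cv2.COLOR_BGR2HSV)[0].astype(int)
        zo={"scene":.002,"side":.001,"wrist":0}[n]
        m=(abs(P[:,2]-.025-zo)<.004)&(hsv[:,0]<25)&(hsv[:,1]>80)
        q=(P[:,:2]-O); bx,by=q@XB,q@YB
        m&=(bx<-.001)&(bx>-.3)&(by>-.33)&(by<.1415)&~((by<-.135)&(by>-.162)&(bx>-.065))
        g=np.zeros((320,500),np.uint8); r=(-bx[m]*1000).astype(int); c=((.15-by[m])*1000).astype(int)
        g[r.clip(0,319),c.clip(0,499)]=255; g=cv2.morphologyEx(g,cv2.MORPH_CLOSE,np.ones((7,7)))
        g=cv2.morphologyEx(g,cv2.MORPH_OPEN,np.ones((3,3)))
        cs=[k for k in cv2.findContours(g,cv2.RETR_EXTERNAL,cv2.CHAIN_APPROX_NONE)[0] if cv2.contourArea(k)>250]
        if not cs: print(n,"none"); continue
        k=np.concatenate(cs)[:,0].astype(np.float32); k=np.c_[-k[:,1],150-k[:,0]]
        b=cv2.boxPoints(cv2.minAreaRect(k)); b=b[np.argsort(-b[:,1])]
        L,Rr=b[:2].mean(0),b[2:].mean(0); u=(L-Rr)/np.hypot(*(L-Rr))
        print(n,"L",np.round(L,1),"R",np.round(Rr,1),"len",round(float(np.hypot(*(L-Rr))),1),"wid",round(float(np.hypot(*(b[0]-b[1]))),1),"theta",round(float(np.degrees(np.arctan2(u[0],u[1]))),1))
E
python3 -c "
from h import *
board(('scene','side'),None)"
```

```text
t 2.65 tcp [ 0.5333 -0.1297  0.0065] bay [-134.9 -170.9] tool y ang -9.5
scene L [-81.6 -55.6] R [-119.7 -299.5] len 246.9 wid 40.7 theta 8.9
side L [-82.3 -53.7] R [-101.1 -179.2] len 126.9 wid 34.5 theta 8.5
```

Call:
jog_arm:
  targets:
    - [0.03, 0, 0, 0, 0, 0, 60]
    - [0.05, 0, 0, 0, 0, 0, 60]
    - [0.05, 0.02, 0, 0, 0, 7, 30]
    - [0.05, 0.05, 0, 0, 0, 14, 0]
    - [0.045, 0.08, 0, 0, 0, 21, 0]
    - [0.04, 0.097, 0, 0, 0, 28, 0]
    - [0.035, 0.097, 0, 0, 0, 35, 0]
    - [0.03, 0.097, 0, 0, 0, 42, 0]
    - [0.03, 0.097, 0, 0, 0, 49, 0]
    - [0.03, 0.097, 0, 0, 0, 56, 0]

```text
t: 3.58
ee_pos: [0.52, -0.0292, 0.0066]
ee_rot: [[-0.414, 0.91, 0.001], [0.91, 0.414, -0.0], [-0.001, 0.001, -1.0]]
wrist_force: [-0.8, -0.6, -0.6]
finger_gap: 0.0001
```

Call:
jog_arm:
  targets:
    - [0, 0, 0, 0, 0, 7, 0]
    - [0, 0, 0, 0, 0, 14, 0]
    - [0, 0, 0, 0, 0, 21, 0]
    - [0, 0, 0, 0, 0, 28, 0]
    - [0, 0, 0, 0, 0, 28, 0]
    - [0, 0, 0, 0, 0, 28, 0]
    - [0, 0, 0, 0, 0, 28, 0]
    - [0, 0, 0, 0, 0, 28, 0]
    - [0, 0, 0, 0, 0, 28, 0]
    - [0, 0, 0, 0, 0, 28, 0]

```text
t: 4.42
ee_pos: [0.5192, -0.0295, 0.0063]
ee_rot: [[0.056, 0.998, 0.0], [0.998, -0.056, -0.0], [-0.0, 0.0, -1.0]]
wrist_force: [-1.1, 0.0, 0.6]
finger_gap: -0.0002
```

```bash
python3 -c "
from h import *
board(('scene','side'),'pics/s2.png')"
```

```text
t 4.42 tcp [ 0.5192 -0.0295  0.0063] bay [-133.2  -69.7] tool y ang -93.2
scene L [-80.3 -55.5] R [-116.8 -300.7] len 247.9 wid 39.9 theta 8.5
side L [-81.6 -53.6] R [ -90.4 -109.1] len 56.1 wid 34.1 theta 9.0
```

View pics/s2.png

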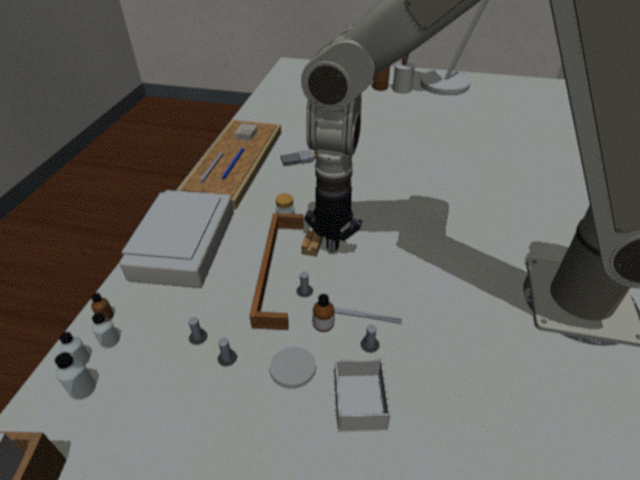

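The side view shows the gripper in front of the board's left end at (312,243), with the post at (304,285) untouched. I push the left end forward gently.

Call:
jog_arm:
  targets:
    - [0, 0.006, 0, 0, 0, 0, 0]
    - [0, 0.01, 0, 0, 0, 0, 0]
    - [0, 0.013, 0, 0, 0, 0, 0]
    - [0, 0.016, 0, 0, 0, 0, 0]
    - [0, 0.018, 0, 0, 0, 0, 0]
    - [0, 0.02, 0, 0, 0, 0, 0]
    - [0, 0.022, 0, 0, 0, 0, 0]
    - [0, 0.024, 0, 0, 0, 0, 0]
    - [0, 0.026, 0, 0, 0, 0, 0]
    - [0, 0.027, 0, 0, 0, 0, 0]

```text
t: 5.35
ee_pos: [0.5465, -0.031, 0.0063]
ee_rot: [[0.057, 0.998, 0.0], [0.998, -0.057, -0.0], [-0.0, 0.0, -1.0]]
wrist_force: [-0.4, 0.3, -0.3]
finger_gap: 0.0003
```

```bash
python3 -c "
from h import *
board(('scene','side'))"
```

```text
t 5.35 tcp [ 0.5465 -0.031   0.0063] bay [-106.5  -75.4] tool y ang -93.3
scene L [-70.1 -58.4] R [-122.4 -300.8] len 247.9 wid 41.3 theta 12.2
side L [-71.  -57.2] R [ -81.5 -104.6] len 48.5 wid 35.7 theta 12.5
```

Call:
jog_arm:
  targets:
    - [0, 0.001, 0, 0, 0, 0, 0]
    - [0, 0.002, 0, 0, 0, 0, 0]
    - [0, 0.003, 0, 0, 0, 0, 0]
    - [0, 0.004, 0, 0, 0, 0, 0]
    - [0, 0.005, 0, 0, 0, 0, 0]
    - [0, 0.005, 0, 0, 0, 0, 0]
    - [0, 0, 0, 0, 0, 0, 0]
    - [0, -0.02, 0, 0, 0, 0, 0]
    - [0, -0.04, 0, 0, 0, 0, 0]
    - [0, -0.06, -0.02, 0, 0, 0, 0]

```text
t: 6.28
ee_pos: [0.4823, -0.0274, 0.0235]
ee_rot: [[0.057, 0.998, -0.007], [0.998, -0.057, 0.0], [-0.0, -0.007, -1.0]]
wrist_force: [-1.2, -0.4, 1.1]
finger_gap: -0.0003
```

```bash
python3 -c "
from h import *
board(('scene','side'))"
```

```text
t 6.28 tcp [ 0.4823 -0.0274  0.0235] bay [-169.3  -61.9] tool y ang -93.3
scene L [-64.1 -60.8] R [-122.6 -300.8] len 247.0 wid 41.7 theta 13.7
side L [-66.9 -59.6] R [-109.6 -245.2] len 190.5 wid 35.3 theta 13.0
```

Call:
jog_arm:
  targets:
    - [0, 0, -0.04, 0, 0, 0, 0]
    - [-0.03, 0.01, -0.06, 0, 0, 1.2, 0]
    - [-0.07, 0.03, -0.06, 0, 0, 1.2, 0]
    - [-0.11, 0.04, -0.06, 0, 0, 1.2, 0]
    - [-0.15, 0.055, -0.06, 0, 0, 1.2, 0]
    - [-0.19, 0.07, -0.06, 0, 0, 1.2, 0]
    - [-0.23, 0.085, -0.06, 0, 0, 1.2, 0]
    - [-0.258, 0.095, -0.06, 0, 0, 1.2, 0]
    - [-0.258, 0.095, -0.03, 0, 0, 1.2, 0]
    - [-0.258, 0.095, -0.03, 0, 0, 1.2, 0]

```text
t: 7.22
ee_pos: [0.5647, -0.2923, 0.0516]
ee_rot: [[0.082, 0.997, -0.004], [0.997, -0.082, 0.002], [0.002, -0.004, -1.0]]
wrist_force: [-1.5, 0.5, -2.4]
finger_gap: 0.0002
```

```bash
python3 -c "
from h import *
board(('scene','side'),None)
a,d=eyes.camera('scene'); cv2.imwrite('pics/s3.png',a[120:420,60:500])"
```

```text
t 7.22 tcp [ 0.5647 -0.2923  0.0516] bay [-129.  -336.4] tool y ang -94.7
scene L [-63.2 -60.2] R [-123.7 -300.1] len 247.4 wid 40.7 theta 14.1
side L [-66.  -58.8] R [-111.3 -245.1] len 191.7 wid 36.7 theta 13.7
```

View pics/s3.png

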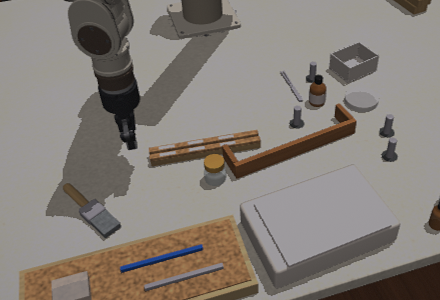

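Picture: the pusher is at (130,140), clear of the brush (95,205). The board's right end is at (150,155) and its left end at (258,135), lying between the post (297,115) and the right wall (230,155). I descend and push the end face along the board's axis.

Call:
jog_arm:
  targets:
    - [0, -0.003, 0.02, 0, 0, 0, 0]
    - [0, -0.003, 0.035, 0, 0, 0, 0]
    - [0, -0.003, 0.045, 0, 0, 0, 0]
    - [0.006, -0.003, 0.045, 0, 0, 0, 0]
    - [0.012, -0.003, 0.045, 0, 0, 0, 0]
    - [0.017, -0.003, 0.045, 0, 0, 0, 0]
    - [0.021, -0.003, 0.045, 0, 0, 0, 0]
    - [0.025, -0.003, 0.045, 0, 0, 0, 0]
    - [0.029, -0.003, 0.045, 0, 0, 0, 0]
    - [0.033, -0.003, 0.045, 0, 0, 0, 0]

```text
t: 8.2
ee_pos: [0.5668, -0.2579, 0.0124]
ee_rot: [[0.078, 0.997, 0.002], [0.997, -0.078, -0.002], [-0.002, 0.002, -1.0]]
wrist_force: [-0.0, -2.4, 1.1]
finger_gap: 0.0002
```

Call:
jog_arm:
  targets:
    - [0.005, 0, 0, 0, 0, 0, 0]
    - [0.01, 0, 0, 0, 0, 0, 0]
    - [0.015, 0, 0, 0, 0, 0, 0]
    - [0.02, 0, 0, 0, 0, 0, 0]
    - [0.025, 0, 0, 0, 0, 0, 0]
    - [0.03, 0, 0, 0, 0, 0, 0]
    - [0.035, 0, 0, 0, 0, 0, 0]
    - [0.04, 0, 0, 0, 0, 0, 0]
    - [0.045, 0, 0, 0, 0, 0, 0]
    - [0.05, 0, 0, 0, 0, 0, 0]

```text
t: 9.03
ee_pos: [0.5697, -0.207, 0.0112]
ee_rot: [[0.078, 0.997, -0.0], [0.997, -0.078, 0.0], [0.0, -0.0, -1.0]]
wrist_force: [-0.2, -2.5, 1.0]
finger_gap: -0.0002
```

```bash
python3 -c "
from h import *
board(('scene','side'),None)"
```

```text
t 9.03 tcp [ 0.5697 -0.207   0.0112] bay [-110.8 -252.9] tool y ang -94.5
scene L [-54.6   2.4] R [-109.2 -239.5] len 248.0 wid 40.6 theta 12.7
side L [-56.4   3.4] R [-100.3 -182.1] len 190.7 wid 34.5 theta 13.3
```

Call:
jog_arm:
  targets:
    - [0.005, -0.001, 0, 0, 0, 0, 0]
    - [0.01, -0.002, 0, 0, 0, 0, 0]
    - [0.015, -0.003, 0, 0, 0, 0, 0]
    - [0.02, -0.004, 0, 0, 0, 0, 0]
    - [0.025, -0.004, 0, 0, 0, 0, 0]
    - [0.03, -0.004, 0, 0, 0, 0, 0]
    - [0.035, -0.004, 0, 0, 0, 0, 0]
    - [0.04, -0.004, 0, 0, 0, 0, 0]
    - [0.045, -0.004, 0, 0, 0, 0, 0]
    - [0.05, -0.004, 0, 0, 0, 0, 0]

```text
t: 9.97
ee_pos: [0.5698, -0.1569, 0.0113]
ee_rot: [[0.078, 0.997, 0.0], [0.997, -0.078, 0.0], [0.0, -0.0, -1.0]]
wrist_force: [-0.5, 0.1, 0.3]
finger_gap: -0.0001
```

```bash
python3 -c "
from h import *
board(('scene','side'),None)"
```

```text
t 9.97 tcp [ 0.5698 -0.1569  0.0113] bay [-103.  -203.4] tool y ang -94.5
scene L [-45.   50.8] R [-102.2 -191.3] len 248.8 wid 40.4 theta 13.3
side L [-46.9  53.1] R [ -91.8 -136.2] len 194.5 wid 35.4 theta 13.3
```

Call:
jog_arm:
  targets:
    - [0.006, 0, 0, 0, 0, 0, 0]
    - [0.012, 0, 0, 0, 0, 0, 0]
    - [0.018, 0, 0, 0, 0, 0, 0]
    - [0.024, 0, 0, 0, 0, 0, 0]
    - [0.03, 0, 0, 0, 0, 0, 0]
    - [0.036, 0, 0, 0, 0, 0, 0]
    - [0.042, 0, 0, 0, 0, 0, 0]
    - [0.048, 0, 0, 0, 0, 0, 0]
    - [0.053, 0, 0, 0, 0, 0, 0]
    - [0.057, 0, 0, 0, 0, 0, 0]

```text
t: 10.9
ee_pos: [0.5743, -0.1, 0.0114]
ee_rot: [[0.078, 0.997, 0.0], [0.997, -0.078, -0.0], [-0.0, 0.0, -1.0]]
wrist_force: [-0.1, -2.7, 1.0]
finger_gap: 0.0001
```

```bash
python3 -c "
from h import *
board(('scene','side'),None)"
```

```text
t 10.9 tcp [ 0.5743 -0.1     0.0114] bay [ -89.7 -147.9] tool y ang -94.5
scene L [-34.  107.1] R [ -86.5 -137. ] len 249.7 wid 40.0 theta 12.1
side L [-36.1 108.8] R [-79.8 -83.2] len 196.9 wid 35.4 theta 12.8
```

Call:
jog_arm:
  targets:
    - [0.003, 0, 0, 0, 0, 0, 0]
    - [0.006, 0, 0, 0, 0, 0, 0]
    - [0.009, 0, 0, 0, 0, 0, 0]
    - [0.011, 0, 0, 0, 0, 0, 0]
    - [0.013, 0, 0, 0, 0, 0, 0]
    - [0.015, 0, 0, 0, 0, 0, 0]
    - [0.016, 0, 0, 0, 0, 0, 0]
    - [0.005, -0.002, 0, 0, 0, 0, 0]
    - [-0.02, -0.02, 0, 0, 0, 0, 0]
    - [-0.02, -0.055, 0, 0, 0, 0, 0]

```text
t: 11.83
ee_pos: [0.5215, -0.1199, 0.012]
ee_rot: [[0.08, 0.997, 0.007], [0.997, -0.08, -0.003], [-0.002, 0.007, -1.0]]
wrist_force: [1.3, 0.2, -0.1]
finger_gap: -0.0
```

```bash
python3 -c "
from h import *
board(('scene','side'),None)
a,d=eyes.camera('scene'); cv2.imwrite('pics/s4.png',cv2.resize(a[180:320,200:480],None,fx=2,fy=2))"
```

```text
t 11.83 tcp [ 0.5215 -0.1199  0.012 ] bay [-144.9 -159.4] tool y ang -94.6
scene L [-28.6 123.4] R [ -84.3 -120. ] len 249.7 wid 40.1 theta 12.9
side L [-32.4 123.7] R [-75.4 -64.6] len 193.1 wid 34.9 theta 12.9
```

View pics/s4.png

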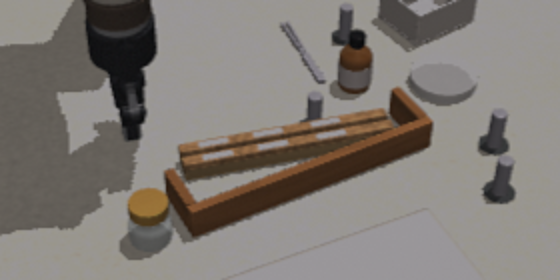

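Picture: the board's left end is behind the post (315,105) near the left wall (395,120), and its right end (185,155) is still at the bay mouth. Now I push the right end in.

Call:
jog_arm:
  targets:
    - [0.01, 0, 0.003, 0, 0, -3, 0]
    - [0.025, 0, 0.003, 0, 0, -7, 0]
    - [0.04, 0, 0.003, 0, 0, -13.5, 0]
    - [0.055, 0, 0.003, 0, 0, -13.5, 0]
    - [0.066, 0, 0.003, 0, 0, -13.5, 0]
    - [0.066, 0, 0.003, 0, 0, -13.5, 0]
    - [0.066, 0, 0.003, 0, 0, -13.5, 0]
    - [0.066, 0, 0.003, 0, 0, -13.5, 0]
    - [0.066, 0, 0.003, 0, 0, -13.5, 0]
    - [0.066, 0, 0.003, 0, 0, -13.5, 0]

```text
t: 12.82
ee_pos: [0.523, -0.0512, 0.0083]
ee_rot: [[-0.156, 0.988, 0.0], [0.988, 0.156, -0.0], [-0.0, 0.0, -1.0]]
wrist_force: [1.1, -0.5, 0.1]
finger_gap: -0.0002
```

Call:
jog_arm:
  targets:
    - [0, 0.008, 0, 0, 0, 0, 0]
    - [0, 0.014, 0, 0, 0, 0, 0]
    - [0, 0.019, 0, 0, 0, 0, 0]
    - [0, 0.024, 0, 0, 0, 0, 0]
    - [0, 0.029, 0, 0, 0, 0, 0]
    - [0, 0.034, 0, 0, 0, 0, 0]
    - [0, 0.039, 0, 0, 0, 0, 0]
    - [0, 0.043, 0, 0, 0, 0, 0]
    - [0, 0.047, 0, 0, 0, 0, 0]
    - [0, 0.05, 0, 0, 0, 0, 0]

```text
t: 13.65
ee_pos: [0.5728, -0.0425, 0.0082]
ee_rot: [[-0.157, 0.988, 0.0], [0.988, 0.157, 0.0], [0.0, 0.0, -1.0]]
wrist_force: [-0.7, -1.2, -0.0]
finger_gap: 0.0003
```

```bash
python3 -c "
from h import *
board(('scene','side'),None)"
```

```text
t 13.65 tcp [ 0.5728 -0.0425  0.0082] bay [-82.3 -90.8] tool y ang -81.0
scene L [-37.2 131.4] R [ -50.2 -117.9] len 249.6 wid 39.3 theta 3.0
side L [-40.9 130.7] R [-50.3 -60.7] len 191.7 wid 34.9 theta 2.8
```

Call:
jog_arm:
  targets:
    - [0, 0.003, 0, 0, 0, 0, 0]
    - [0, 0.006, 0, 0, 0, 0, 0]
    - [0, 0.009, 0, 0, 0, 0, 0]
    - [0, 0.009, 0, 0, 0, 0, 0]
    - [0, -0.01, 0, 0, 0, 0, 0]
    - [0.03, -0.01, 0, 0, 0, 0, 0]
    - [0.06, -0.01, 0, 0, 0, 0, 0]
    - [0.09, -0.01, 0, 0, 0, 0, 0]
    - [0.095, -0.01, 0, 0, 0, 0, 0]
    - [0.095, -0.005, 0, 0, 0, 0, 0]

```text
t: 14.58
ee_pos: [0.5515, 0.0523, 0.0084]
ee_rot: [[-0.16, 0.987, -0.001], [0.987, 0.16, 0.0], [0.0, -0.001, -1.0]]
wrist_force: [0.3, 0.1, -0.3]
finger_gap: -0.0
```

```bash
python3 -c "
from h import *
board(('scene','side'),None)"
```

```text
t 14.58 tcp [0.5515 0.0523 0.0084] bay [-88.7   6.1] tool y ang -80.8
scene L [-40.9 133.9] R [ -39.3 -116.1] len 250.0 wid 38.7 theta -0.4
side L [-44.3 131.2] R [-43.    3.1] len 128.0 wid 34.4 theta -0.5
```

Call:
jog_arm:
  targets:
    - [0.002, 0.007, 0, 0, 0, 0, 0]
    - [0.002, 0.012, 0, 0, 0, 0, 0]
    - [0.002, 0.016, 0, 0, 0, 0, 0]
    - [0.002, 0.02, 0, 0, 0, 0, 0]
    - [0.002, 0.023, 0, 0, 0, 0, 0]
    - [0.002, 0.026, 0, 0, 0, 0, 0]
    - [0.002, 0.029, 0, 0, 0, 0, 0]
    - [0.002, 0.031, 0, 0, 0, 0, 0]
    - [0.002, 0.033, 0, 0, 0, 0, 0]
    - [0.002, 0.034, 0, 0, 0, 0, 0]

```text
t: 15.52
ee_pos: [0.586, 0.0578, 0.0082]
ee_rot: [[-0.157, 0.988, 0.0], [0.988, 0.157, 0.0], [0.0, 0.0, -1.0]]
wrist_force: [-1.0, -0.4, -0.8]
finger_gap: -0.0001
```

```bash
python3 -c "
from h import *
board(('scene','side'),None)"
```

```text
t 15.52 tcp [0.586  0.0578 0.0082] bay [-53.7   6.2] tool y ang -81.0
scene L [-25.5 133. ] R [ -25.5 -116. ] len 249.0 wid 27.0 theta 0.0
side L [-23. 129.] R [-23.   5.] len 124.0 wid 36.0 theta 0.0
```

Call:
jog_arm:
  targets:
    - [0, 0.001, 0, 0, 0, 0, 0]
    - [0, 0.002, 0, 0, 0, 0, 0]
    - [0, 0.003, 0, 0, 0, 0, 0]
    - [0, 0.004, 0, 0, 0, 0, 0]
    - [0, 0.004, 0, 0, 0, 0, 0]
    - [0, 0.004, 0, 0, 0, 0, 0]
    - [0, 0.004, 0, 0, 0, 0, 0]
    - [0, 0.004, 0, 0, 0, 0, 0]
    - [0, 0.004, 0, 0, 0, 0, 0]
    - [0, 0.004, 0, 0, 0, 0, 0]

```text
t: 16.45
ee_pos: [0.5899, 0.0584, 0.0084]
ee_rot: [[-0.157, 0.988, 0.001], [0.988, 0.157, 0.0], [-0.0, 0.001, -1.0]]
wrist_force: [-0.4, -0.5, -0.6]
finger_gap: -0.0001
```

Call:
jog_arm:
  targets:
    - [0, 0.001, 0, 0, 0, 0, 0]
    - [0, 0.001, 0, 0, 0, 0, 0]
    - [0, 0.002, 0, 0, 0, 0, 0]
    - [0, 0.002, 0, 0, 0, 0, 0]
    - [0, 0.003, 0, 0, 0, 0, 0]
    - [0, 0.003, 0, 0, 0, 0, 0]
    - [0, 0.003, 0, 0, 0, 0, 0]
    - [0, 0.003, 0, 0, 0, 0, 0]
    - [0, 0.003, 0, 0, 0, 0, 0]
    - [0, 0.003, 0, 0, 0, 0, 0]

```text
t: 17.28
ee_pos: [0.5912, 0.0586, 0.0082]
ee_rot: [[-0.157, 0.988, -0.003], [0.988, 0.157, -0.0], [-0.0, -0.003, -1.0]]
wrist_force: [-5.8, -0.4, 4.5]
finger_gap: -0.0
```

The force has risen to 6 N and the finger has stopped short, so the board is against the back wall. I back off, lift clear and check.

Call:
jog_arm:
  targets:
    - [0, -0.01, 0, 0, 0, 0, 0]
    - [0, -0.02, 0, 0, 0, 0, 0]
    - [0, -0.03, 0, 0, 0, 0, 0]
    - [0, -0.03, -0.04, 0, 0, 0, 0]
    - [0, -0.03, -0.08, 0, 0, 0, 0]
    - [0, -0.05, -0.12, 0, 0, 0, 0]
    - [0, -0.09, -0.16, 0, 0, 0, 0]
    - [0, -0.13, -0.2, 0, 0, 0, 0]
    - [0, -0.14, -0.2, 0, 0, 0, 0]
    - [0, -0.14, -0.2, 0, 0, 0, 0]

```text
t: 18.12
ee_pos: [0.4529, 0.0365, 0.2139]
ee_rot: [[-0.157, 0.988, 0.008], [0.988, 0.157, 0.001], [-0.001, 0.008, -1.0]]
wrist_force: [0.4, 0.3, -0.5]
finger_gap: -0.0001
```

```bash
python3 - <<'E'
from h import *
board(('scene','side'))
a,_=eyes.camera('scene');b,_=eyes.camera('wrist')
c,_=eyes.camera('side')
cv2.imwrite('pics/f.png',np.hstack([cv2.resize(a[180:320,220:460],(400,233)),cv2.resize(c[180:350,220:400],(247,233))]))
E
```

```text
t 18.12 tcp [0.4529 0.0365 0.2139] bay [-188.5    5.8] tool y ang -81.0
scene L [-23. 133.] R [ -23. -115.] len 248.0 wid 22.0 theta 0.0
side L [-18. 130.] R [-18. -61.] len 191.0 wid 36.0 theta 0.0
```

View pics/f.png

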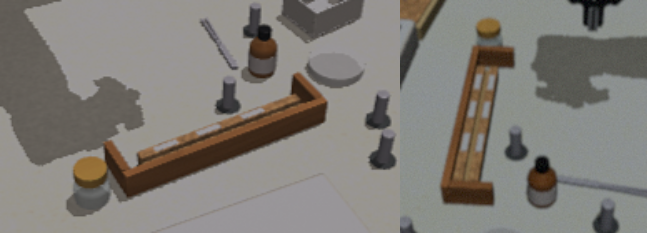

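Both views show the board flush along the back wall (side crop, from (490,70) to (465,180)), inside the side walls, with the post and bystanders in place. I hand in.

```bash
python3 -c "
from bench import job
print(job.close_job())"
```

```text
the job is handed in; nothing more can be done
None
```

The board is in the drying bay, flat against the back wall and between the two side walls, and the job is handed in. It took about 18 s of the 72 s allowed.

- **How it went in:** I tilted the board about 13° by pushing its near face. Then I slid it along its own axis from its right end until the left end was behind the post. At that point the left end was about 72 mm past the post's centre to the left, and the right end was still outside, about 80 mm in front of the back wall. I pushed the right end in and seated the board with one push at the middle, until the force rose to about 6 N at the wall.
- **Last checks:** The side camera put the board's centre about 18 mm in front of the wall, against an allowed 12 to 26 mm. It measured about 0° out of parallel, and the scene camera put it about 8 mm left of centre. The arm was clear of everything, and the bystanders look unmoved by eye; I did not measure them.
- **Where the checks disagreed:**
  - The scene camera gave 23 mm instead of 18 mm, because the back wall hid part of the board's top. I went by the side view and the contact force.
  - The 0° in both final readings came from clipped views, so it is weaker than it looks. The last unclipped reading, before seating, was about -0.5°.
  - The post measured about 6 mm farther to the right wall than its description says. I left clearance for that.

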